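# Snap the look-alike lids onto their storage jars

## Robot

A 6-joint arm with a two-finger parallel gripper is mounted at the origin on a cart in front of the work surface, level with it; the furniture and walls round the work are solid. World frame = base frame: x ahead of the robot, y to its left, z up, the work surface at z = 0. Lengths are in m, angles in rad, forces in N, time in s.
With the tool pointing down it reaches from about 0.35 to 0.975 m from the base axis. Payload 7.1 kg.
Tool frame: the origin (TCP) lies midway between the tips of the shut fingers; the grasp point (between the pads) lies 19 mm behind it; z points along the fingers, y is the line along which they close (so a half turn about z gives the same grasp; the last joint's range is limited). The gripper opens to 88 mm and grips with 3 to 60 N. Pads are 20 mm wide; open, the fingers measure 115 mm over their backs; the gripper's body (75 mm by 178 mm) begins 61 mm behind the grasp point.
Start: joints at [1.213, 0.423, 1.63, -0, 1.089, -0.019], TCP at [0.208, 0.589, 0.223] pointing down, gripper open.
Joint ranges: [-3, 3], [-0.9, 2.11], [0.09, 2.58], [-1.31, 4.45], [0.11, 2.69], [-2.54, 2.54]. Speed limits (rad/s): [2.39, 2.39, 3.01, 3.14, 3.14, 3.14].

## Interface

Orientations are given as a unit quaternion [w, x, y, z].
In Python, from station import move_pose, movel, movej, command_gripper, wait, inverse_kinematics, read_camera, camera_info, MotionError, job_done, get_time, get_joint_pos, get_qvel, get_effort, get_tcp_pos, get_ee_rot, get_ft_force, get_ft_torque, get_grip_width, get_finger_force gives the robot as it stands. Calls block until the motion is done:
- move_pose(position, orientation): joint-space move of the TCP to a pose.
- movel(position, frame=None, v=0.15, until_force=None): straight line of the TCP; frame=None keeps the orientation; v is the mean speed in m/s. With until_force (N) it stops when the force on the tool has changed by that much, and returns True; else False.
- movej(angles): joint-space move.
- command_gripper(opening): opening from 0.0 (shut) to 1.0 (fully open); the grip force is fixed at half the most; returns when the fingers have stopped.
- wait(seconds).
- inverse_kinematics(position, orientation): joint angles nearest the present ones, or None.
- read_camera(name): name is "scene" or "top" or "wrist"; returns the picture (480x640x3 uint8, red, green, blue); there is no depth.
- camera_info(name): a dict with "intrinsics" (3x3 intrinsics, pixels), "T" (4x4, takes a point from camera to world coordinates); the wrist camera has in their place "tool_from_camera" (4x4, takes a point from camera to tool coordinates, whose origin is the TCP and whose axes are the flange's). Camera axes: x right, y up, looking along -z (the intrinsics and any distortion apply to the point x, -y, -z); pixel columns grow to the right and rows downward; lengths in m; the calibration is good to about 2 mm. A picture is of the moment at which its call begins: read the wrist's pose just before it. camera_info takes no time and is no camera call.
A pose or a line that the arm cannot do raises MotionError and nothing moves.
- job_done(): hands the job in; it is judged then, once.
Readings, each from a call of its own:
- get_time(): time.
- get_joint_pos(): joint angles.
- get_qvel(): joint speeds.
- get_effort(): joint torques, N m.
- get_tcp_pos(): TCP position.
- get_ee_rot(): TCP orientation.
- get_ft_force(): force on the tool from outside, world axes, zero at the start.
- get_ft_torque(): the same for the moment, N m.
- get_grip_width(): opening from 0.0 (shut) to 1.0 (fully open).
- get_finger_force(): force on a finger pad.
Only numpy, scipy, OpenCV 4.12 (cv2) and the standard library are available. Lean on these libraries where they do the work, as an engineer would, in place of code of your own. Each camera call takes 0.05 s, during which the arm holds its last target. There are 200 camera calls.

## Task

Two of the three storage jars on the tray are still open, and their bamboo lids, alike but for their size, lie on the worktop in front: sort out which lid belongs to which jar and press each one straight down until it clicks and sits fully home on the rim. Do not stop at the click: keep pressing on, and with the last lid finish while your hand is still holding it firmly pressed down, about 12 N, without letting go. Leave the salt shaker, the lemon and the teaspoon where they are.

Things in the scene. Friction and masses are not known exactly. Their poses are not given: they have to be found in the camera images.
- lid_small: loose bamboo lid, round, 44 mm across, 25 mm high, rigid, about 60 g; like the 52 mm lid but for its width. Lies open side down on the worktop. Origin: centre of its lower open edge; z up through the flat top. Hollow from below, 19 mm deep, with a pale snap rib inside the lower edge (narrowest inside width 33 mm). Grip it from above across its width.
- lid_medium: loose bamboo lid, round, 52 mm across, 25 mm high, rigid, about 60 g; like the 44 mm lid but for its width. Lies open side down on the worktop. Origin: centre of its lower open edge; z up through the flat top. Hollow from below, 19 mm deep, with a pale snap rib inside the lower edge (narrowest inside width 41 mm). Grip it from above across its width.
- jar_small: open small stoneware jar, grey-green with a pale neck, 88 mm high, standing fast on the tray; origin: centre of its underside, z up. Body 62 mm across up to 30 mm below the rim, then an upright neck 30 mm across, its top 4 mm tapering to 25 mm. Four sprung snap beads stand 3.5 mm out of the neck, 12.5 mm below the rim. Takes the 44 mm lid, with 1.5 mm of play all round.
- jar_small_neck: the pale upright neck of the small jar with its rim, fixed to the jar, without the beads; origin as jar_small.
- jar_small_rim (a point): centre of the small jar's rim (mouth), z up. The 44 mm lid's rib meets the beads when its lower edge is 11.5 mm below this point; pushing on takes 5 to 11 N, it clicks over the beads by 16 mm below and the force drops; home is 19 mm below, lid ceiling on the rim, lid top 6 mm above it. The beads then pull it down with 3 to 4 N; pulling it off takes 6 to 11 N.
- jar_medium: open medium stoneware jar, grey-green with a pale neck, 98 mm high, standing fast on the tray; origin: centre of its underside, z up. Body 72 mm across up to 30 mm below the rim, then an upright neck 38 mm across, its top 4 mm tapering to 33 mm. Four sprung snap beads stand 3.5 mm out of the neck, 12.5 mm below the rim. Takes the 52 mm lid, with 1.5 mm of play all round.
- jar_medium_neck: the pale upright neck of the medium jar with its rim, fixed to the jar, without the beads; origin as jar_medium.
- jar_medium_rim (a point): centre of the medium jar's rim (mouth), z up. The 52 mm lid's rib meets the beads when its lower edge is 11.5 mm below this point; pushing on takes 5 to 11 N, it clicks over the beads by 16 mm below and the force drops; home is 19 mm below, lid ceiling on the rim, lid top 6 mm above it. The beads then pull it down with 3 to 4 N; pulling it off takes 6 to 11 N.
- jar_large_rim (a point): centre of the rim of the largest jar, 110 mm high, body 82 mm across; its 60 mm lid is already on and fixed, its top 6 mm above this point. Nothing to do there; shows what a fitted lid looks like.
- tray: dark wooden serving tray, fixed, 112 mm (x) by 330 mm (y), floor 12 mm thick, edge 20 mm high; the three jars stand on it in a row along its y axis, 105 mm apart, in any order. Origin: centre of its underside.
- salt_shaker: glass salt shaker with a grey domed top, 44 mm wide, 90 mm high, standing; origin at the centre of its underside. Leave alone.
- lemon: lemon, 78 x 55 x 56 mm, lying; origin at the centre of its underside. Leave alone.
- teaspoon: steel teaspoon, 130 mm long, 11 mm high, lying; origin at the centre of its underside. Leave alone.
Not all that is in view belongs to the job. What is shaped like the lid_small but orange or red is not meant.

How it is judged:
On the way, in this order (a step that is already met when the one before it is completed fails the run):
1. one of the two lids has clicked home on its own jar (((z of lid_small in the frame of jar_small_rim between -0.0205 and -0.0178 m and horizontal distance between lid_small and jar_small_rim below 0.0025 m and angle between lid_small's own z axis and vertical below 0.06 rad) or (z of lid_medium in the frame of jar_medium_rim between -0.0205 and -0.0178 m and horizontal distance between lid_medium and jar_medium_rim below 0.0025 m and angle between lid_medium's own z axis and vertical below 0.06 rad))), for 0.1 s.
2. both lids have clicked home, each on its own jar (z of lid_small in the frame of jar_small_rim between -0.0205 and -0.0178 m and horizontal distance between lid_small and jar_small_rim below 0.0025 m and angle between each of lid_small, lid_medium's own z axis and vertical below 0.06 rad and z of lid_medium in the frame of jar_medium_rim between -0.0205 and -0.0178 m and horizontal distance between lid_medium and jar_medium_rim below 0.0025 m), for 0.1 s.
At the end, for the whole second after the job is handed in: Each lid is home on its own jar (lower edge 17.8 to 20.5 mm below the rim, centred within 2.5 mm, upright within 0.06 rad), and the fingers still bear on one of them so that it presses on the rim with over 8 N, of which the beads alone give 3 to 4 (all of step 2 and ((contact force between the fingers and lid_small above 2 N and contact force between lid_small and jar_small_neck above 8 N) or (contact force between the fingers and lid_medium above 2 N and contact force between lid_medium and jar_medium_neck above 8 N))); the arm keeps its last pose, push and grip.
It fails at once if the salt shaker is moved by more than 30 mm (distance of salt_shaker from where it was at the start of the episode above 0.03 m).
It fails at once if the lemon is moved by more than 30 mm (distance of lemon from where it was at the start of the episode above 0.03 m).
It fails at once if the teaspoon is moved by more than 30 mm (distance of teaspoon from where it was at the start of the episode above 0.03 m).
It also fails if it takes over 58 s, if anything falls off the work surface, if the arm or the gripper's body presses on something with over 40 N, if the wrist force passes 120 N, or if a joint passes its speed limit or range.

## Working session

There is one attempt and no reset: what is moved stays moved. The work goes in short steps, each a Python script; the robot and the scene stay as the last script left them, time stands still between calls to the robot, and variables do not carry over. Pictures are saved under pics/ and viewed, at most 10 in all, crops included, and the job is handed in when it is done.

```bash
mkdir -p pics; ls
python3 - <<'E'
from station import *
import cv2,numpy as np
np.set_printoptions(precision=4,suppress=True)
for n in ["scene","top"]:
    im=read_camera(n); cv2.imwrite(f"pics/{n}0.png",im[:,:,::-1])
    i=camera_info(n); print(n,{k:np.array(v) if not isinstance(v,str) else v for k,v in i.items()})
print(camera_info("wrist")); print(get_time(),get_ee_rot(),get_tcp_pos(),get_ft_force())
E
```

```text
pics
scene {'intrinsics': array([[493.9872,   0.    , 316.1936],
       [  0.    , 493.9872, 230.3596],
       [  0.    ,   0.    ,   1.    ]]), 'T': array([[-0.5526,  0.3812, -0.7412, -0.1509],
       [-0.8334, -0.239 ,  0.4984,  0.5711],
       [ 0.0128,  0.893 ,  0.4498,  0.4844],
       [ 0.    ,  0.    ,  0.    ,  1.    ]])}
top {'intrinsics': array([[468.5323,   0.    , 321.709 ],
       [  0.    , 468.5323, 244.5561],
       [  0.    ,   0.    ,   1.    ]]), 'T': array([[-0.0192,  0.9961, -0.0866,  0.4282],
       [-0.9993, -0.0219, -0.0305,  0.1085],
       [-0.0323,  0.0859,  0.9958,  0.9458],
       [ 0.    ,  0.    ,  0.    ,  1.    ]])}
{'intrinsics': array([[392.3534,   0.    , 315.9438],
       [  0.    , 392.3534, 240.3107],
       [  0.    ,   0.    ,   1.    ]]), 'tool_from_camera': array([[ 0.001 ,  0.9648,  0.263 ,  0.0725],
       [ 1.    , -0.0006, -0.0015,  0.0006],
       [-0.0012,  0.263 , -0.9648, -0.1619],
       [ 0.    ,  0.    ,  0.    ,  1.    ]])}
0.1 [-0.0001  0.1686  0.9857 -0.0007] [0.2075 0.589  0.222 ] [-0.5901 -0.1061  0.3765]
```

View pics/top0.png

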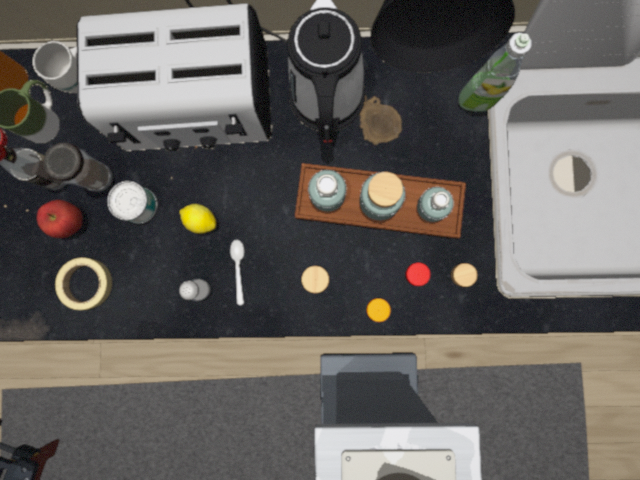

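View pics/scene0.png

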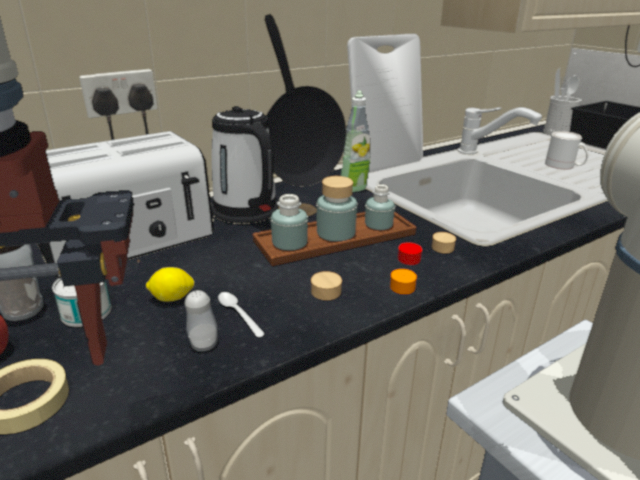

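Top view: there are four lid-shaped candidates.
- Bamboo at (315,279), the larger one.
- Bamboo at (465,274), the smaller one.
- Red at (418,274) and orange at (378,310), which are decoys.

The jar mouths are at (326,184), left and medium, and (440,200), right and small. The capped large jar at (386,189) sits between them. The kettle handle hangs near (327,150).

```bash
cat > h.py <<'E'
from station import *
import cv2,numpy as np
np.set_printoptions(precision=4,suppress=True)
from scipy.spatial.transform import Rotation as R
def wristT():
    q=np.array(get_ee_rot()); T=np.eye(4); T[:3,:3]=R.from_quat(q[[1,2,3,0]]).as_matrix(); T[:3,3]=get_tcp_pos()
    return T@np.array(camera_info("wrist")["tool_from_camera"])
def cast(uv,z,n,T=None):
    i=camera_info(n); K=np.array(i["intrinsics"]); T=np.array(i["T"]) if T is None else T
    uv=np.atleast_2d(np.asarray(uv,float)); d=np.c_[(uv[:,0]-K[0,2])/K[0,0],-(uv[:,1]-K[1,2])/K[1,1],-np.ones(len(uv))]@T[:3,:3].T
    return T[:3,3]+d*((z-T[2,3])/d[:,2])[:,None]
def bamboo(im):
    h=cv2.cvtColor(im,cv2.COLOR_RGB2HSV); m=cv2.inRange(h,(8,60,120),(24,170,255))
    return m
def shift(o):
    return
E
python3 - <<'E'
from h import *
im=cv2.imread("pics/top0.png")[:,:,::-1].copy()
m=bamboo(im); n,l,s,c=cv2.connectedComponentsWithStats(m)
for k in range(1,n):
    if 150<s[k,4]<1200 : print(c[k],s[k],cast(c[k],.025,"top")[0], im[int(c[k][1]),int(c[k][0])])
for nm,uv,z in [("med",(326,184),.11),("large",(386,189),.128),("small",(440,200),.1),("ket.handle",(327,150),.15),("ket.handle",(327,150),.22),("trayL",(300,190),.02),("trayR",(464,210),.02),("red",(418,274),.025),("orange",(378,310),.025)]: print(nm,cast(uv,z,"top")[0])
cr=im[140:340,270:500]; cv2.imwrite("pics/crop1.png",cv2.resize(cr,None,fx=3,fy=3,interpolation=cv2.INTER_CUBIC)[:,:,::-1][:600])
E
```

```text
[ 80.6737 283.2838] [  55  257   52   53 1131] [0.4414 0.6186 0.025 ] [40 44 49]
[464.7641 274.5173] [453 263  24  24 462] [ 0.4437 -0.1403  0.025 ] [237 209 159]
[314.7488 279.0427] [301 266  28  27 609] [0.4407 0.1516 0.025 ] [233 202 150]
med [0.6108 0.1242 0.11  ]
large [0.5951 0.0183 0.128 ]
small [ 0.5781 -0.0817  0.1   ]
ket.handle [0.6619 0.1205 0.15  ]
ket.handle [0.6413 0.1194 0.22  ]
trayL [0.6196 0.1783 0.02  ]
trayR [ 0.5711 -0.1459  0.02  ]
red [ 0.4465 -0.05    0.025 ]
orange [0.3783 0.0298 0.025 ]
```

View pics/crop1.png

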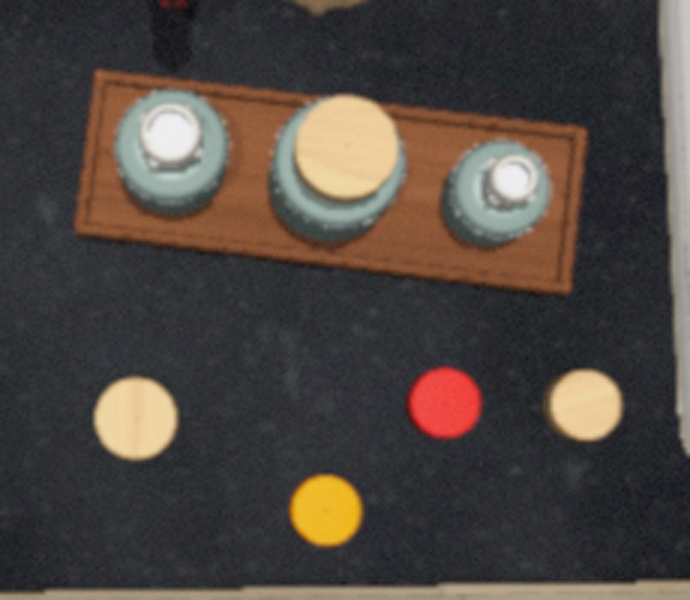

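The enlarged crop confirms it. The two bamboo discs are at (135,418), 28 px wide (medium lid), and (585,405), 24 px wide (small lid); the red and yellow ones are decoys. The left open jar has the wider mouth, so it is the medium one, and the right is the small. Next I check how far the kettle handle reaches.

Run:
```python
from h import *
T=np.array(camera_info("scene")["T"])
for uv in [(265,208),(274,185),(274,150),(268,125),(258,113),(238,106),(300,235)]:
    p=cast(uv,0,"scene")[0]; d=p-T[:3,3]; t=(0.12-T[1,3])/d[1]; print(uv,T[:3,3]+d*t)
for z in (.05,.1,.2,.25): print(z,cast((327,150),z,"top")[0], cast((327,120),z,"top")[0])
for p in [(.611,.124,.3),(.68,.124,.27),(.52,.15,.2),(.65,-.08,.27),(.52,-.14,.2)]: print(inverse_kinematics(p,[0,0,1,0]))
```

```text
(265, 208) [0.7194 0.12   0.0462]
(274, 185) [0.6761 0.12   0.1139]
(274, 150) [0.6722 0.12   0.1886]
(268, 125) [0.6938 0.12   0.2332]
(258, 113) [0.7344 0.12   0.2483]
(238, 106) [0.8268 0.12   0.2443]
(300, 235) [0.5763 0.12   0.0431]
0.05 [0.6912 0.122  0.05  ] [0.7514 0.1208 0.05  ]
0.1 [0.6766 0.1213 0.1   ] [0.7334 0.1201 0.1   ]
0.2 [0.6472 0.1198 0.2   ] [0.6973 0.1187 0.2   ]
0.25 [0.6325 0.119  0.25  ] [0.6793 0.1181 0.25  ]
[ 0.1811  0.3457  1.5599 -0.      1.236  -1.3897]
[ 0.1632  0.4775  1.4289 -0.      1.2352 -1.4076]
[ 0.2588  0.33    1.8344 -0.      0.9772 -1.3119]
[-0.1406  0.4211  1.5175 -0.      1.203  -1.7114]
[-0.2851  0.3262  1.8401 -0.      0.9753 -1.8559]
```

```bash
cat > look.py <<'E'
from h import *
Q=[0,0,1,0]
obj={"lidm":(.4407,.1516,.025),"jarm":(.611,.124,.11),"jars":(.578,-.082,.10),"lids":(.4437,-.1403,.025)}
for n,(x,y,z) in obj.items():
    move_pose([x+.04,y,z+.19],Q); T=wristT(); im=read_camera("wrist")
    np.save(f"T_{n}.npy",T); cv2.imwrite(f"pics/w_{n}.png",im[:,:,::-1]); print(n,get_time(),get_tcp_pos())
t=[]
for n,(x,y,z) in obj.items():
    K=np.array(camera_info("wrist")["intrinsics"]); T=np.load(f"T_{n}.npy"); p=np.linalg.inv(T)@[x,y,z,1]
    u=K[0,2]-K[0,0]*p[0]/p[2]; v=K[1,2]+K[1,1]*p[1]/p[2]; print(n,u,v)
    im=cv2.imread(f"pics/w_{n}.png"); im=cv2.copyMakeBorder(im,60,60,60,60,cv2.BORDER_CONSTANT)
    t.append(cv2.resize(im[int(v):int(v)+120,int(u):int(u)+120],(300,300),interpolation=cv2.INTER_CUBIC)); print("crop origin",int(u)-60,int(v)-60)
cv2.imwrite("pics/mos.png",np.vstack([np.hstack(t[:2]),np.hstack(t[2:])]))
E
python3 look.py
```

```text
lidm 2.0167 [0.4807 0.1523 0.215 ]
jarm 2.8583 [0.6492 0.1245 0.2987]
jars 3.7583 [ 0.6183 -0.0806  0.2901]
lids 4.5083 [ 0.4862 -0.14    0.2162]
lidm 313.77761682774167 170.83955114092532
crop origin 253 110
jarm 314.10389636654935 173.17369201486952
crop origin 254 113
jars 313.28494943577016 170.8800951474852
crop origin 253 110
lids 314.2706684716842 168.05093550133256
crop origin 254 108
```

View pics/mos.png

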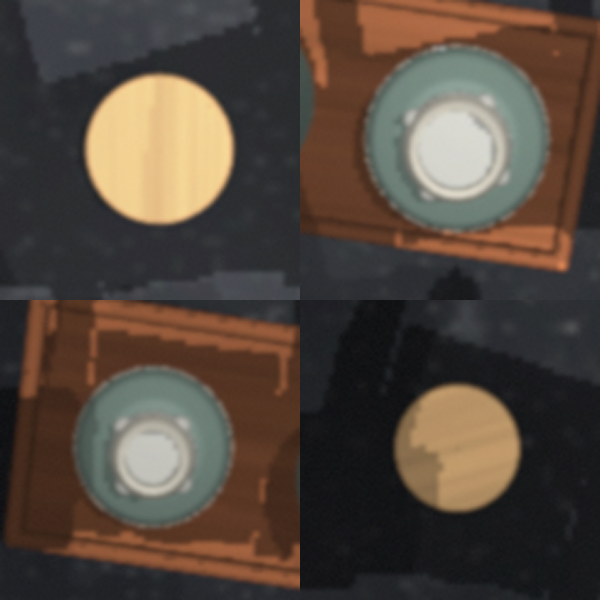

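The mosaic shows all four targets clearly, nearly from above:
- **Lids:** medium at crop (160,149), small at (458,448).
- **Necks:** medium at (455,147), small at (152,457), with four beads around each.

Now I fit circles.

```bash
cat >> h.py <<'E'
def measure(n,im,T,z,c0,lid):
    h=cv2.cvtColor(im,cv2.COLOR_RGB2HSV)
    m=cv2.inRange(h,(8,60,70),(28,190,255)) if lid else cv2.inRange(h,(0,0,125),(180,48,255))
    w=np.zeros_like(m); cv2.circle(w,tuple(int(round(a)) for a in c0),45 if lid else 30,255,-1); m&=w
    m=cv2.morphologyEx(m,cv2.MORPH_CLOSE,np.ones((7,7),np.uint8))
    m=cv2.morphologyEx(m,cv2.MORPH_OPEN,cv2.getStructuringElement(cv2.MORPH_ELLIPSE,(19,19)))
    c=max(cv2.findContours(m,cv2.RETR_EXTERNAL,cv2.CHAIN_APPROX_NONE)[0],key=cv2.contourArea)
    P=cast(c[:,0],z,"wrist",T)[:,:2]; A=np.c_[2*P,np.ones(len(P))]; s=np.linalg.lstsq(A,(P**2).sum(1),rcond=None)[0]
    mo=cv2.moments(c); uv=(mo["m10"]/mo["m00"],mo["m01"]/mo["m00"])
    r=np.sqrt(s[2]+s[:2]@s[:2]); res=np.abs(np.linalg.norm(P-s[:2],axis=1)-r).max()
    return s[:2],2*r,res,uv,cast(uv,z,"wrist",T)[0,:2]
E
python3 - <<'E'
from h import *
for n,z,c in [("lidm",.025,(317,170)),("lids",.025,(317,167)),("jarm",.106,(316,172)),("jars",.096,(314,173))]:
    im=cv2.imread(f"pics/w_{n}.png")[:,:,::-1].copy(); print(n,*measure(n,im,np.load(f"T_{n}.npy"),z,c,n[:3]=="lid"))
print(get_tcp_pos(),get_ft_force(),get_time())
E
```

```text
lidm [0.4398 0.1538] 0.053270595298644266 0.0006025195490477718 (316.29563906286245, 169.1712479703085) [0.4392 0.1538]
lids [ 0.4429 -0.1382] 0.04435447162673262 0.000653817613298871 (316.63854715875806, 166.70340614277345) [ 0.4425 -0.1382]
jarm [0.6105 0.1258] 0.05202322716869915 0.0012359729781742622 (316.09820708480675, 171.65382467895031) [0.61   0.1258]
jars [ 0.5738 -0.079 ] 0.03777286555069198 0.0030717738756001756 (316.75772587874496, 165.3431233781552) [ 0.5735 -0.0789]
[ 0.4862 -0.14    0.2162] [-0.4219 -0.2404  0.1951] 4.5083
```

```bash
sed -i 's/(0,0,125),(180,48,255)/(0,0,VT),(180,60,255)/; s/def measure(n,im,T,z,c0,lid)/def measure(n,im,T,z,c0,lid,VT=165)/' h.py
python3 - <<'E'
from h import *
for n,z,c in [("jarm",.106,(316,172)),("jars",.096,(314,173))]:
    im=cv2.imread(f"pics/w_{n}.png")[:,:,::-1].copy()
    for VT in (150,165,180): print(n,VT,*measure(n,im,np.load(f"T_{n}.npy"),z,c,0,VT))
    h=cv2.cvtColor(im,cv2.COLOR_RGB2HSV); print(h[c[1],c[0]-36:c[0]+36:2].tolist())
E
```

```text
jarm 150 [0.6073 0.1266] 0.03952015043884144 0.0028570515541269624 (317.0669661959777, 168.19801026957637) [0.607  0.1266]
jarm 165 [0.6105 0.1262] 0.03461461363688276 0.0013997405324022646 (316.5384183171794, 171.98637449079925) [0.6103 0.1262]
jarm 180 [0.6108 0.1261] 0.033199907623945785 0.0011334128388510167 (316.4569202566453, 172.3255423159181) [0.6106 0.1261]
[[21, 37, 97], [75, 29, 104], [78, 37, 123], [77, 37, 130], [74, 37, 131], [74, 37, 131], [74, 36, 119], [67, 21, 110], [25, 21, 131], [22, 26, 189], [21, 21, 206], [27, 11, 211], [30, 10, 213], [30, 10, 214], [33, 11, 214], [34, 10, 214], [30, 8, 214], [30, 8, 214], [26, 9, 215], [30, 8, 215], [34, 9, 215], [30, 9, 215], [33, 11, 216], [30, 9, 215], [30, 9, 215], [30, 10, 187], [25, 19, 174], [24, 26, 199], [24, 22, 162], [53, 15, 139], [74, 34, 144], [76, 35, 137], [75, 37, 137], [75, 37, 137], [77, 36, 134], [76, 37, 118]]
jars 150 [ 0.5795 -0.0813] 0.026715576071919794 0.0012674585331919602 (314.12734616298405, 172.04276550249466) [ 0.5794 -0.0813]
jars 165 [ 0.58   -0.0818] 0.02499878135988326 0.0009035094704496743 (313.5798045602606, 172.5988056460369) [ 0.5799 -0.0818]
jars 180 [ 0.5805 -0.0817] 0.023188253860701277 0.0008719380726671562 (313.59115323854655, 173.1563981042654) [ 0.5804 -0.0817]
[[11, 148, 67], [11, 148, 67], [11, 92, 75], [65, 20, 75], [78, 36, 85], [76, 36, 92], [76, 36, 106], [76, 37, 118], [76, 35, 108], [64, 17, 104], [25, 23, 123], [24, 23, 175], [24, 21, 185], [30, 11, 190], [34, 10, 195], [30, 10, 196], [30, 9, 195], [34, 9, 196], [30, 8, 194], [34, 9, 196], [30, 9, 196], [30, 9, 195], [34, 10, 197], [27, 14, 178], [23, 24, 183], [23, 25, 164], [34, 16, 130], [75, 27, 131], [78, 34, 126], [76, 35, 123], [76, 36, 122], [75, 38, 122], [76, 36, 107], [41, 21, 95], [11, 111, 103], [10, 151, 98]]
```

```bash
sed -i 's/(0,0,VT),(180,60,255)/(14,0,VT),(52,60,255)/' h.py
python3 - <<'E'
from h import *
for n,z,c in [("jarm",.106,(316,172)),("jars",.096,(314,173))]:
    im=cv2.imread(f"pics/w_{n}.png")[:,:,::-1].copy()
    for VT in (115,130,145): print(n,VT,*measure(n,im,np.load(f"T_{n}.npy"),z,c,0,VT))
command_gripper(.75); x,y=.4428,-.1382
move_pose([x,y,.06],[0,0,1,0]); movel([x,y,.004],v=.08); wait(.2); print(get_tcp_pos(),get_ft_force())
command_gripper(0); print(get_grip_width()*88,get_finger_force(),get_tcp_pos(),get_ft_force(),get_ft_torque(),get_time())
movel([x,y,.16]); wait(.2)
print(get_tcp_pos(),get_ft_force(),get_time(),get_grip_width()*88)
cv2.imwrite("pics/held.png",read_camera("wrist")[:,:,::-1])
E
```

```text
jarm 115 [0.6101 0.1259] 0.03805677968920495 0.0011630225194044531 (316.2525815059752, 171.48567119155354) [0.6099 0.1259]
jarm 130 [0.6101 0.1264] 0.03752334595648873 0.0012513152317318067 (316.75041756144117, 171.41839656406586) [0.6098 0.1264]
jarm 145 [0.61   0.1263] 0.03667149888005163 0.001267433485047785 (316.7580302462192, 171.3193350831146) [0.6097 0.1264]
jars 115 [ 0.5792 -0.0815] 0.029818740970690715 0.0011562514897392965 (313.8993531202435, 171.57705479452054) [ 0.579  -0.0815]
jars 130 [ 0.5788 -0.0814] 0.029214349215642574 0.0013139613402045267 (314.0327186198691, 171.2250644457664) [ 0.5787 -0.0813]
jars 145 [ 0.5793 -0.0812] 0.0271424322615381 0.001359439286707365 (314.167816091954, 171.81011494252874) [ 0.5792 -0.0812]
[ 0.4431 -0.1383  0.0044] [-0.1951  0.1463 -0.4455]
43.18167604425258 30.00025936140446 [ 0.4429 -0.1382  0.0041] [0.205  0.3068 2.0559] [-0.0232  0.0568  0.0177] 7.275
[ 0.4424 -0.1381  0.1593] [-0.5721  0.5698 -0.2831] 8.6667 43.12951663865706
```

View pics/held.png

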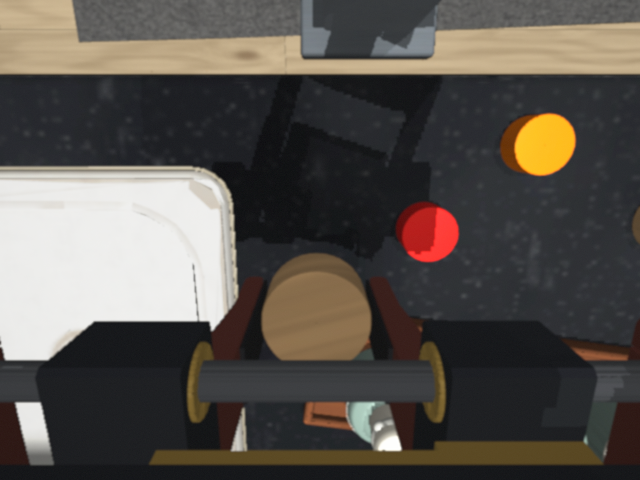

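The small lid is held centred between the fingers, at about (316,310). Now I carry it to the small jar and press it on.

```bash
cat >> h.py <<'E'
def press(x,y,rim,off,F,zmin):
    """step down till push force reaches F with the lid at home depth"""
    movel([x,y,rim+.012+off],v=.15); wait(.3); f0=np.array(get_ft_force()); print("above",get_tcp_pos(),f0)
    z=get_tcp_pos()[2]-.002
    movel([x,y,rim-.008+off],v=.05,until_force=15); z=rim-.008+off
    print("at -8",get_tcp_pos(),np.array(get_ft_force())-f0)
    while z>zmin:
        z-=.001; movel([x,y,z],v=.02); wait(.05); f=np.array(get_ft_force())-f0; p=get_tcp_pos(); print(round(z,4),p,f)
        if (f[2]>F and p[2]<rim-.017+off) or f[2]>22 or np.hypot(f[0],f[1])>12: break
    return f0
E
python3 - <<'E'
from h import *
x,y=.5791,-.0814
move_pose([x,y,.16],[0,0,1,0]); press(x,y,.100,.0041,13,.078)
print(get_ft_torque(),get_grip_width()*88,get_time())
E
```

```text
above [ 0.5796 -0.0815  0.117 ] [-0.2014 -0.3316  0.0521]
at -8 [ 0.5789 -0.0815  0.0956] [-0.0704 -0.9557 -1.6654]
0.0951 [ 0.5791 -0.0814  0.0952] [ 1.704  -0.3703 -1.275 ]
0.0941 [ 0.5792 -0.0814  0.0942] [ 1.335   0.2213 -0.6424]
0.0931 [ 0.5792 -0.0814  0.0932] [ 0.5672 -0.2646  1.9747]
0.0921 [ 0.5795 -0.0816  0.0924] [ 1.1805 -2.4317  3.7292]
0.0911 [ 0.5796 -0.0818  0.0914] [ 1.9756 -4.6413  4.3702]
0.0901 [ 0.5796 -0.0819  0.0904] [ 1.5668 -5.6044  5.3812]
0.0891 [ 0.5795 -0.0819  0.0892] [ 2.5718 -4.6671  2.5698]
0.0881 [ 0.5792 -0.0818  0.0875] [ 2.8213 -5.9879 -2.4674]
0.0871 [ 0.5789 -0.0816  0.086 ] [ 3.998  -5.1723 -6.5669]
0.0861 [ 0.5788 -0.0815  0.0852] [ 3.8295 -3.7658 -5.5856]
0.0851 [ 0.5789 -0.0815  0.0851] [ 0.2298 -3.851   3.9209]
0.0841 [ 0.5789 -0.0815  0.085 ] [-4.05  -4.753 12.373]
0.0831 [ 0.5789 -0.0815  0.085 ] [-6.5808 -2.4887 21.8608]
[-0.569   1.1475 -0.0284] 43.161500042567674 14.55
```

It clicked (the force dropped and went negative) and sits home with 22 N on the rim. I release it, fetch the medium lid, and check the small lid in the hover view.

Run:
```python
from h import *
Q=[0,0,1,0]
movel([.5791,-.0814,.0849],v=.02); command_gripper(.75); movel([.5791,-.0814,.16])
move_pose([.619,-.081,.29],Q); wait(.1); T=wristT(); im=read_camera("wrist")
cv2.imwrite("pics/s_done.png",im[100:260,220:420,::-1].repeat(3,0).repeat(3,1))
print("small lid at",*measure("l",im,T,.106,(316,172),1),get_time())
x,y=.4398,.1537
move_pose([x,y,.06],Q); movel([x,y,.004],v=.08); wait(.2); print(get_tcp_pos())
command_gripper(0); print(get_grip_width()*88,get_finger_force(),get_tcp_pos(),get_time())
movel([x,y,.17])
```

```text
small lid at [ 0.5855 -0.0739] 0.06493099881456293 0.0076491700555226735 (322.15423583508687, 181.5283687943262) [ 0.585 -0.074] 16.7583
[0.4402 0.1538 0.0045]
51.04754100517818 30.000668745735908 [0.4399 0.1537 0.0042] 19.6
```

View pics/s_done.png

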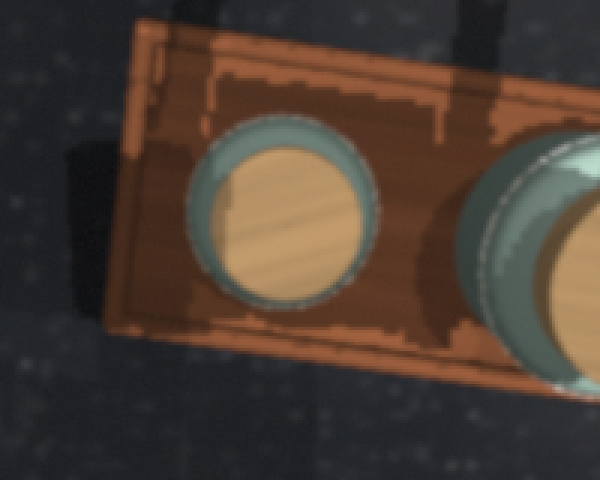

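The small lid sits on its jar at about (290,225), level and centred (the circle fit itself was spoiled by tray colour). Now the medium lid.

Run:
```python
from h import *
x,y=.6101,.1258
move_pose([x,y,.17],[0,0,1,0]); f0=press(x,y,.110,.0042,6,.088); np.save("f0.npy",f0)
print(get_ft_torque(),get_grip_width()*88,get_time())
```

```text
above [0.6106 0.1259 0.1271] [-0.1045 -0.6906 -0.4923]
at -8 [0.6099 0.1258 0.1057] [ 0.6315  0.4605 -1.3719]
0.1052 [0.6102 0.1258 0.1054] [0.5311 0.8005 0.4412]
0.1042 [0.6101 0.1258 0.1042] [ 0.2768  0.2179 -0.2374]
0.1032 [0.6103 0.1258 0.1033] [-0.735   1.4353  0.8058]
0.1022 [0.6105 0.1256 0.1025] [ 1.8248 -1.368   3.7294]
0.1012 [0.6107 0.1255 0.1015] [ 1.4567 -2.9878  3.939 ]
0.1002 [0.6107 0.1255 0.1006] [ 1.4676 -3.4258  5.4424]
0.0992 [0.6103 0.1255 0.0989] [ 2.7636 -3.7227  0.77  ]
0.0982 [0.61   0.1256 0.0972] [ 3.5367 -3.3252 -4.2992]
0.0972 [0.6095 0.1258 0.0957] [ 4.6468 -1.6952 -6.9073]
0.0962 [0.6096 0.1258 0.0954] [ 3.4529 -2.4321 -6.1065]
0.0952 [0.6097 0.1258 0.0953] [-0.1157 -1.3624  0.8615]
0.0942 [0.6097 0.1258 0.0952] [-4.1627 -1.3024  8.4579]
[-0.4912  0.5791  0.0207] 51.2003528218616 26.475
```

Run:
```python
from h import *
f0=np.load("f0.npy"); g=lambda: np.mean([(np.array(get_ft_force())-f0,wait(.03))[0] for _ in range(10)],axis=0)
z=.0942; f=g(); print(f)
while f[2]<11.3 and z>.093:
    z-=.0002; movel([.6101,.1258,z],v=.02); wait(.1); f=g(); print(z,f)
wait(.8); print(g(),get_tcp_pos(),get_finger_force(),get_grip_width()*88,get_time())
cv2.imwrite("pics/end.png",read_camera("scene")[150:330,220:480,::-1].repeat(3,0).repeat(3,1))
```

```text
[-3.4326 -2.3607  8.388 ]
0.094 [-4.0119 -2.262   9.9304]
0.0938 [-4.5201 -2.5048 11.4052]
[-4.5182 -2.5506 11.381 ] [0.6098 0.1258 0.0952] 30.001770472472877 51.16555327020933 29.3083
```

View pics/end.png

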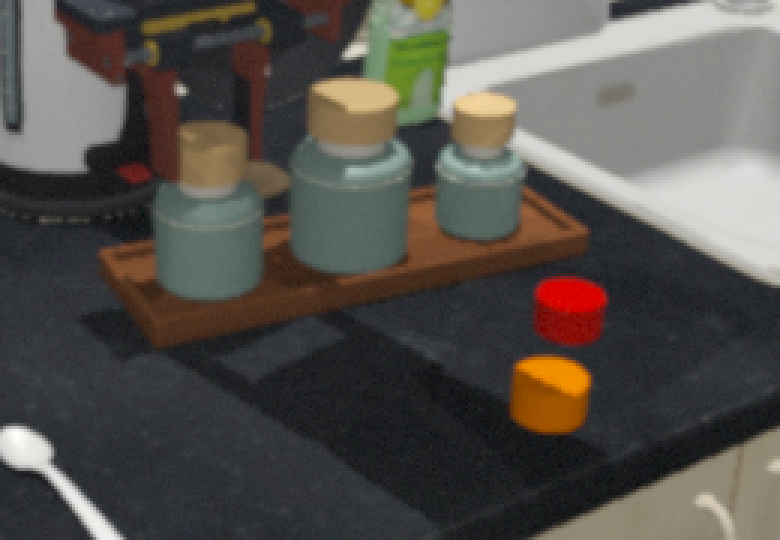

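The picture shows all three lids seated alike: medium at (212,158) still in the fingers, large at (353,115) and small at (484,122). The push is steady at 11.4 N, so I hand in now.

```bash
python3 -c "
from station import *
print(job_done())"
```

```text
the job is handed in; nothing more can be done
None
```

Both lids clicked home on their own jars, and I handed the job in at about 29 s with the gripper still holding the medium lid pressed down at about 11.4 N; the judge returned no verdict.

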